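# Secure the turntable with its retaining clip

### The arm

A 7-joint arm with a two-finger parallel gripper is mounted at the origin on the work surface. World frame = base frame: x ahead of the robot, y to its left, z up, the work surface at z = 0. Lengths are in m, angles in rad, forces in N, time in s.
With the tool pointing down it reaches from about 0.4 to 0.75 m from the base axis. Payload 19.5 kg.
Tool frame: the origin (TCP) lies at the very end of the fingers, on their centre line; the grasp point (between the pads) lies 19 mm behind it (ctrl.hold_point_z is the distance from the TCP to the grasp point, in m); z points along the fingers, y is the line along which they close (so a half turn about z gives the same grasp; the last joint's range is limited). The gripper opens to 85 mm and grips with 20 to 120 N. Pads are 22 mm wide; open, the fingers measure 114 mm over their backs; the gripper's body (76 mm by 85 mm) begins 54 mm behind the grasp point. The pads swing forward as they close: fully open they stand 13 mm farther back than shut.
Start: joints at [1.175, 0.707, -0.028, 1.485, 0.022, 0.951, -0.075], TCP at [0.199, -0.539, 0.231] pointing down, gripper open.
Joint ranges: [-2.71, 2.71], [-0.32, 2.16], [-1.57, 1.52], [0, 2.45], [-1.46, 4.6], [0, 2.02], [-2.83, 2.83]. Speed limits (rad/s): [1.89, 1.89, 2.57, 2.57, 3.01, 3.01, 3.01].

### API

Orientations are given as a unit quaternion [w, x, y, z].
In Python, from bench import ctrl, snapshot gives the robot as it stands (ctrl), with the cameras as plain functions.
- The arm moves only by the tool shift_gripper, called after "Call:" by a JSON object that holds its "op" and its "data", one argument or row to a line. Schema: {"type":"object","properties":{"moves":{"type":"object","properties":{"steps":{"type":"array","items":{"type":"array","items":{"type":"number"},"minItems":6,"maxItems":6},"minItems":1,"maxItems":10}},"additionalProperties":false,"required":["steps"]},"finger_gap":{"type":"number"},"grip_force":{"type":"number"},"only":{"type":"string"},"quiet":{"type":"boolean"},"lines":{"type":"string"}},"required":["moves"],"additionalProperties":false}. moves is an object whose key "steps" holds a list of rows, 1 to 10 of them, each of 6 numbers: dx, dy, dz in shares of the most that a row can go, 1 being 50 mm, then a rotation vector rx, ry, rz in normalised numbers (1 is pi rad); each row shifts and turns the commanded pose from where the row before left it, along the tool's axes as they then stand; what a row does not reach is not made up. A row lasts 1/10 s, in which the tool goes at most 0.05 m and 0.15 rad, less where a joint would pass 70% of its speed; a pose out of reach is approached as far as the arm can. finger_gap is the finger opening in m, set as the call begins (left out keeps the last). The fingers move at their own pace and stop on an object; grip_force is the grip in N (left out, the last holds). Time passes only in rows, so rows that do not move let the fingers close. The tool returns the time, the measured TCP pose, the force, the opening and the grip force at its end. only (a regular expression) keeps the lines of the reply that match it, lines (a string "A,B") keeps lines A to B, and quiet returns only ok. A shift or turn number past 1, either way, is cut back to 1. Input that does not fit is refused with a message, and nothing moves.
- ctrl.observe(): the state, without advancing time (a new reading comes with each control period).
- snapshot(name): name is "side" or "top"; returns a dict with "pixels" (480x640x3 uint8, red, green, blue), "camera_matrix" (3x3 intrinsics, pixels), "view" (4x4, takes a point from world to camera coordinates). Camera axes: x right, y up, looking along -z (the intrinsics and any distortion apply to the point x, -y, -z); pixel columns grow to the right and rows downward; lengths in m; the calibration is good to about 2 mm. A picture is of the moment at which its call begins. There is no depth.
- ctrl.hand_in(): hands the job in; it is judged then, once.
The state is a dict: "clock": time; "joint_positions": joint angles; "joint_velocities": joint speeds; "joint_torque": joint torques, N m; "tool_pos": TCP position; "ee_rot": TCP orientation; "force": force on the tool from outside, world axes, zero at the start; "moment": the same for the moment, N m; "grip_width": finger opening in m; "finger_force": force on a finger pad.
Only numpy, scipy, OpenCV 4.12 (cv2) and the standard library are available. Lean on these libraries where they do the work, as an engineer would, in place of code of your own. Each camera call takes 0.05 s, during which the arm holds its last target. There are 200 camera calls.

### The job

The guitar finishing turntable must be locked onto its post. Squeeze the two tabs of the grey cap to unclip it, lift it off the post and stand it upright on the bench; then push the steel retaining clip that lies on the platter sideways into the post's groove until it snaps fully home. Leave the clamp, tape and wooden block where they are.

Things in the scene. Friction and masses are not known exactly. Their poses are not given: they have to be found in the camera images.
- turntable: Finishing turntable, fixed, does not turn: grey pedestal and round plywood platter 300 mm across whose flat top is 70 mm above the bench; an upright steel king post in its middle. The thin steel disc and black dots on the platter are flush. Origin: centre of its underside on the bench.
- groove (a point): Point on the king post's axis at the platter's top face, z up. The retaining groove starts here: neck 22 mm diameter from 0 to 9 mm above the face; above it the post's head, 30 mm diameter, from 9 to 35 mm above the face. The clip lying flat passes under the head; it cannot go on from above.
- cap: Loose grey plastic cap snapped over the post, 75 g, 57 mm (x, over its cheeks' feet) by 60 mm (y, over its two snap tabs), 56 mm tall. Origin: centre of its underside, at the start on the platter's face on the post's axis; z up. Lower ends of the tabs hook 3 mm under the post's head. Lift it straight up by 45 mm or more to clear the post. It stands upright on a flat surface.
- cap_grip (a point): On the cap's axis 52 mm above its underside, midway between the tabs' upper ends: round ridges 26 mm long in x, outer faces at y = +-30 mm. The tabs are sprung levers pivoted 28 mm up at y = +-20 mm: squeezing the ridges from 60 to about 48 mm apart (they stop there; 6 to 8 N) swings the hooks clear. Keep squeezing while lifting; release on the bench is free.
- clip: Dark steel open retaining clip lying loose and flat on the platter, 150 g, 89 mm long, 68 mm wide. Origin: centre of its bore, on its underside; z up; x out of its open mouth, roughly towards the post at the start. Pushed along x onto the neck with about 10 to 20 N its arms spread and snap round it; seated, its origin is within about 3 mm of the post's axis.
- clip_mouth (a point): The clip's mouth, 27 mm ahead (x) of its origin, between the tips, flared 40 mm apart, of its two sprung arms (6 mm thick, 26 mm apart inside). An inner bump on each arm, 11.5 mm ahead of the origin, narrows the way in to 16 mm; the bore's stop is 12 mm behind the origin.
- clip_bar (a point): Middle of the rear face of the clip's cross bar, 26 mm behind its origin, 7 mm up. The bar is 68 mm wide (y = +-34 mm), 8 mm thick and 14 mm tall; the flat rear shoulders either side of the stem can be pushed.
- clip_stem (a point): Middle of the top of the clip's stem, 44 mm behind its origin, 14 mm up. The stem is 24 mm wide (y = +-12 mm), 14 mm tall, and runs straight back from the cross bar to 62 mm behind the origin.
- spring_clamp: Bystander: black spring clamp with orange tips lying on the bench, 170 x 60 mm, 22 mm tall. Origin: centre of its underside, x lengthwise.
- tape_roll: Bystander: roll of paper tape lying on the bench, 100 mm across, 30 mm tall. Origin: centre of its underside.
- caul: Bystander: pale wooden clamping block on the bench, 110 x 70 mm, 35 mm tall. Origin: centre of its underside, x lengthwise.

How it is judged:
By the outcome, as a careful person would: the job done as asked, in the order asked, and still so for the second after the job is handed in, with the robot touching nothing.
It also fails if it takes over 50 s, if anything falls off the work surface, if the arm or the gripper's body presses on something with over 40 N, if the wrist force passes 120 N, or if a joint passes its speed limit or range.

## Working session

There is one attempt and no reset: what is moved stays moved. The work goes in short steps, Python scripts to look and compute and a tool call to move; the robot and the scene stay as the last step left them, time stands still between calls to the robot, and variables do not carry over. Pictures are saved under pics/ and viewed, at most 10 in all, crops included, and the job is handed in when it is done.

```bash
ls; mkdir -p pics; python3 - <<'E'
from bench import ctrl, snapshot
import cv2
print(ctrl.observe(), ctrl.hold_point_z)
import pickle
for n in("side","top"):
    s=snapshot(n); cv2.imwrite(f"pics/{n}0.png",s["pixels"][:,:,::-1]); pickle.dump(s,open(f"{n}0.pkl","wb"))
    print(n,s["camera_matrix"].tolist(),s["view"].round(4).tolist(),[k for k in s])
E
```

```text
bench.py
pics
{'clock': 0.0, 'joint_positions': array([ 1.17532896,  0.70706791, -0.02764021,  1.4849787 ,  0.02197782,
        0.95088494, -0.0755273 ]), 'joint_velocities': array([-1.06510110e-03, -1.22357819e-03, -1.16415039e-03,  5.55503230e-05,
        4.25587139e-04, -5.19383482e-04,  5.04215185e-04]), 'joint_torque': array([ 1.94005173e-03, -8.83228898e+01,  1.23527180e+00, -2.36178499e+01,
        1.70626998e-02,  6.36653349e-03,  3.17975355e-05]), 'tool_pos': array([ 0.19912901, -0.53915287,  0.23085217]), 'ee_rot': array([-5.10957171e-04,  9.84398700e-01,  1.75951498e-01, -9.08424950e-05]), 'force': array([ 0.40043139,  0.54110081, -0.39857214]), 'moment': array([-0.02050569,  0.07361403, -0.03046289]), 'finger_force': 0.0, 'grip_width': 0.08545716606844211} 0.0187
side [[545.8273274863745, 0.0, 321.0469369668196], [0.0, 545.8273274863745, 238.7621313575316], [0.0, 0.0, 1.0]] [[-0.9625, -0.2709, 0.0157, 0.5213], [0.147, -0.4723, 0.8691, -0.1594], [-0.228, 0.8388, 0.4944, -1.2401], [0.0, 0.0, 0.0, 1.0]] ['pixels', 'camera_matrix', 'view']
top [[473.64326942341233, 0.0, 319.15869681570894], [0.0, 473.64326942341233, 239.77963288002854], [0.0, 0.0, 1.0]] [[0.0259, -0.9997, 0.0033, -0.0367], [0.9896, 0.0261, 0.1412, -0.5603], [-0.1413, -0.0004, 0.99, -1.2289], [0.0, 0.0, 0.0, 1.0]] ['pixels', 'camera_matrix', 'view']
```

View pics/top0.png

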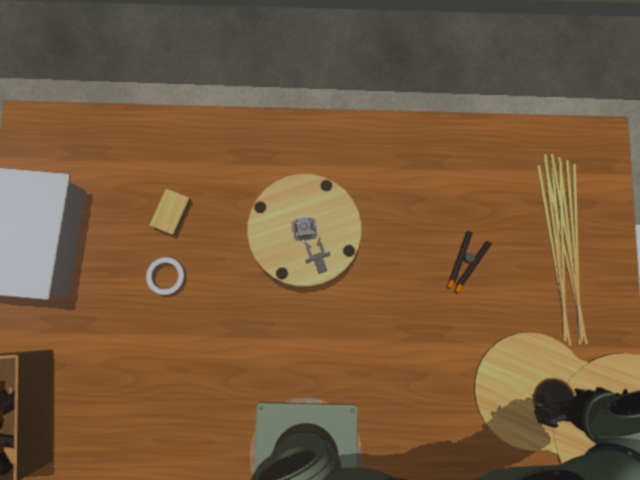

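View pics/side0.png

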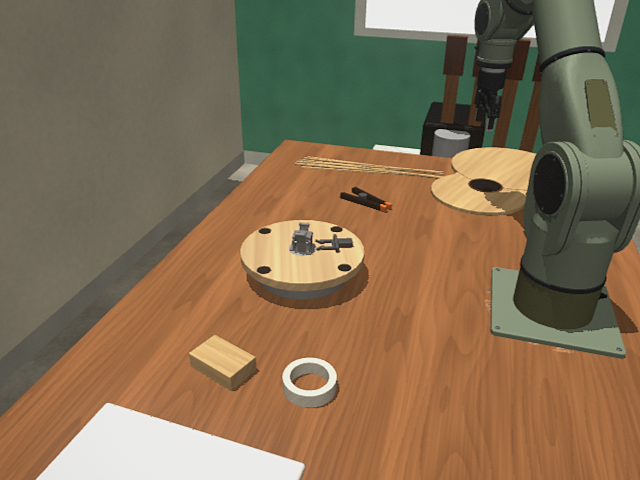

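The top view shows the platter centred near (304,230) with the cap on it. The clip lies on the robot's side at about (317,255), and tape (166,276), block (170,213) and clamp (467,262) are well clear. I'll enlarge the cap and clip in both views.

```bash
cat > h.py <<'E'
import numpy as np,cv2
from bench import ctrl, snapshot
def ray(s,u,v,z):
    K=s["camera_matrix"];V=s["view"];d=np.linalg.inv(K)@[u,v,1];d=V[:3,:3].T@(d*[1,-1,-1])
    c=-V[:3,:3].T@V[:3,3];return c+d*(z-c[2])/d[2]
def proj(s,p):
    q=s["view"][:3,:3]@p+s["view"][:3,3];q=q*[1,-1,-1];q=s["camera_matrix"]@q;return q[:2]/q[2]
def crop(s,u0,v0,w,h,f):
    return cv2.resize(s["pixels"][v0:v0+h,u0:u0+w,::-1],None,fx=f,fy=f,interpolation=cv2.INTER_CUBIC)
E
python3 - <<'E'
from h import *
import pickle
a,b=[pickle.load(open(n+"0.pkl","rb")) for n in("top","side")]
cv2.imwrite("pics/c0.png",np.vstack([crop(a,280,205,80,75,7)]))
cv2.imwrite("pics/c1.png",crop(b,280,210,84,54,9))
E
```

```text
(no output)
```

View pics/c0.png

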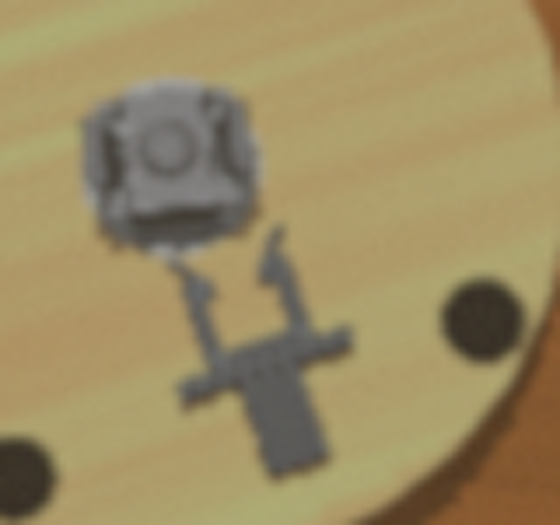

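View pics/c1.png

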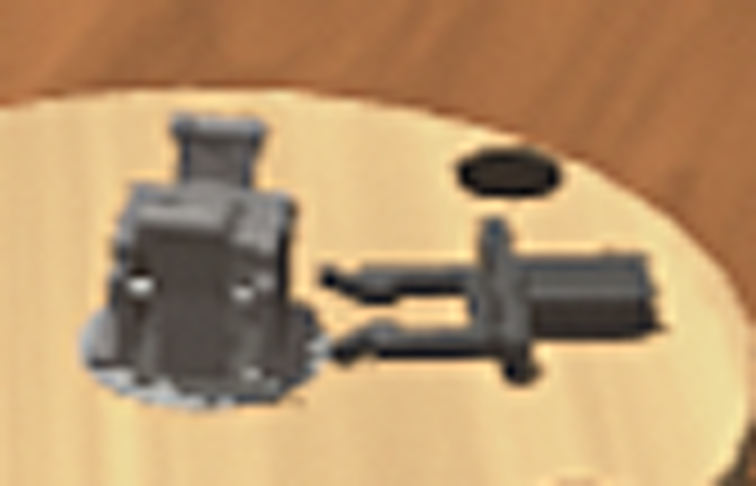

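The cap's knob is at crop (168,148), with the tabs to its left and right along world y. The clip's tips are at (178,265) and (278,235), its bar ends at (185,395) and (350,340), and its stem end at (300,470). The side crop shows the far ridge at (218,125) and the near one at (187,213).

```bash
python3 - <<'E'
from h import *
import pickle
a,b=[pickle.load(open(n+"0.pkl","rb")) for n in("top","side")]
T=lambda x,y,z: ray(a,280+(x+.5)/7-.5,205+(y+.5)/7-.5,z)[:2].round(4)
S=lambda x,y,z: ray(b,280+(x+.5)/9-.5,210+(y+.5)/9-.5,z)[:2].round(4)
print("disc",T(171,167,.07),"side",S(206,335,.07))
print("knob top",T(168,148,.12), "slots",T(112,160,.12),T(228,142,.12))
print("ridges top",T(92,160,.122),T(247,152,.122),"side",S(218,125,.126),S(187,213,.126))
print("side far ridge ends",S(175,125,.126),S(265,125,.126),"near",S(135,215,.126),S(235,208,.126))
for n,x,y,z in[("tipL",176,263,.077),("tipR",281,230,.077),("barL",184,395,.084),("barR",350,340,.084),("stem rear",300,472,.084),("stemL",273,476,.084),("stemR",328,458,.084),("barmid",268,368,.084)]: print(n,T(x,y,z))
for n,x,y,z in[("barfar",493,220,.084),("barnear",518,365,.084),("stemfar",640,258,.084),("stemnear",655,300,.084),("tipfar",325,272,.079),("tipnear",340,350,.079)]: print(n,S(x,y,z))
# platter edge: wood colour mask
for s,n in((a,"top"),):
    hsv=cv2.cvtColor(s["pixels"],cv2.COLOR_RGB2HSV); m=((hsv[...,2]>150)&(hsv[...,1]<130)).astype(np.uint8)
    m[:165]=0;m[295:]=0;m[:,:235]=0;m[:,375:]=0
    c=max(cv2.findContours(m,0,1)[0],key=cv2.contourArea)
    P=np.array([ray(s,*p[0],.07)[:2] for p in cv2.convexHull(c)],np.float32)
    print("platter",cv2.minEnclosingCircle(P))
E
```

```text
disc [0.5857 0.0185] side [0.5856 0.0148]
knob top [0.5843 0.0181] slots [0.5794 0.0381] [ 0.5871 -0.0034]
ridges top [0.5789 0.0452] [ 0.5833 -0.0103] side [ 0.5871 -0.0009] [0.5803 0.0477]
side far ridge ends [0.598  0.0025] [ 0.5751 -0.0047] near [0.5928 0.0527] [0.5693 0.0414]
tipL [0.5485 0.0153]
tipR [ 0.5619 -0.0233]
barL [0.4988 0.0107]
barR [ 0.5207 -0.0497]
stem rear [ 0.4717 -0.0325]
stemL [ 0.4699 -0.0227]
stemR [ 0.4771 -0.0426]
barmid [ 0.5096 -0.0198]
barfar [ 0.5216 -0.0457]
barnear [0.4957 0.028 ]
stemfar [ 0.4779 -0.037 ]
stemnear [ 0.4689 -0.0159]
tipfar [ 0.5601 -0.0126]
tipnear [0.5447 0.0263]
platter ((0.5859421491622925, 0.018760208040475845), 0.1499379426240921)
```

The disc, knob, and platter fit (radius 149.9 mm against 150) all put the post at (0.586, 0.0185). The cap's yaw is about 10°. The clip's origin is about (0.530, -0.013) with a yaw of about 19°, so it sits about 11 mm off the insertion line. First I'll move over the cap.

Careful with the scale: shifts go in shares of 50 mm and turns go in shares of pi rad. That gives: 0.04 m is 0.8, -0.028 m is -0.56.

```bash
cat >> h.py <<'E'
from scipy.spatial.transform import Rotation as R
def to(p,yaw=None):
    "measured: how far to world TCP p / tool-x yaw, in tool axes"
    o=ctrl.observe();r=R.from_quat(np.roll(o["ee_rot"],-1));m=r.as_matrix()
    y=np.arctan2(m[1,0],m[0,0]);print("pos",o["tool_pos"].round(4),"yaw",y.round(3),"z",m[:,2].round(3),"F",o["force"].round(1),"w",round(o["grip_width"],4),"t",round(o["clock"],2))
    print("tool delta",(m.T@(np.array(p)-o["tool_pos"])).round(4),"rz",None if yaw is None else round(y-yaw,3))
E
```

Call:
{"op": "shift_gripper", "data": {
  "moves": {"steps":[[0.8, -0.56, 0, 0, 0, 0], [0.8, -0.56, 0, 0, 0, 0], [0.8, -0.56, 0, 0, 0, 0], [0.8, -0.56, 0, 0, 0, 0], [0.8, -0.56, 0, 0, 0, 0], [0.8, -0.56, 0, 0, 0, 0], [0.8, -0.56, 0, 0, 0, 0], [0.8, -0.56, 0, 0, 0, 0], [0.8, -0.56, 0, 0, 0, 0], [0.8, -0.56, 0, 0, 0, 0]]},
  "finger_gap": 0.085
}}

```text
clock: 1.1
tool_pos: [0.4782, -0.1362, 0.2313]
ee_rot: [-0.0, 0.984, 0.176, -0.0]
force: [1.6, -0.5, 0.5]
grip_width: 0.085
finger_force: 0.0
```

```bash
python3 -c "
from h import *
to([.586,.0185,.2],.18)"
```

```text
pos [ 0.4782 -0.1362  0.2313] yaw 0.354 z [-0.  0. -1.] F [ 1.6 -0.5  0.5] w 0.085 t 1.1
tool delta [ 0.1547 -0.1078  0.0312] rz 0.174
```

Converted, 0.039 m is 0.78, 0.038 m is 0.76, 0.087 rad / 3.1416 = 0.0277.

Call:
{"op": "shift_gripper", "data": {
  "moves": {"steps":[[0.78, -0.54, 0, 0, 0, 0], [0.78, -0.54, 0, 0, 0, 0], [0.78, -0.54, 0, 0, 0, 0], [0.76, -0.54, 0, 0, 0, 0], [0, 0, 0.3, 0, 0, 0.0277], [0, 0, 0.3, 0, 0, 0.0277], [0, 0, 0, 0, 0, 0], [0, 0, 0, 0, 0, 0]]}
}}

```text
clock: 1.9
tool_pos: [0.5854, 0.0168, 0.2016]
ee_rot: [-0.0, 0.996, 0.091, -0.0]
force: [0.5, 0.0, 0.4]
grip_width: 0.0847
finger_force: 0.0
```

```bash
python3 -c "
from h import *
to([.586,.0185,.103],.18)"
```

```text
pos [0.5854 0.0168 0.2016] yaw 0.182 z [-0. -0. -1.] F [0.5 0.  0.4] w 0.0847 t 1.9
tool delta [ 0.0009 -0.0016  0.0986] rz 0.002
```

Converted, 0.02 m is 0.4, 0.01 m is 0.2.

Call:
{"op": "shift_gripper", "data": {
  "moves": {"steps":[[0.02, -0.03, 0.4, 0, 0, 0], [0, 0, 0.4, 0, 0, 0], [0, 0, 0.4, 0, 0, 0], [0, 0, 0.4, 0, 0, 0], [0, 0, 0.2, 0, 0, 0], [0, 0, 0.2, 0, 0, 0], [0, 0, 0, 0, 0, 0], [0, 0, 0, 0, 0, 0]]}
}}

```text
clock: 2.7
tool_pos: [0.5864, 0.0185, 0.102]
ee_rot: [-0.0, 0.996, 0.09, 0.0]
force: [0.7, -0.0, 0.4]
grip_width: 0.0849
finger_force: 0.0
```

Call:
{"op": "shift_gripper", "data": {
  "moves": {"steps":[[0, 0, 0, 0, 0, 0], [0, 0, 0, 0, 0, 0], [0, 0, 0, 0, 0, 0], [0, 0, 0, 0, 0, 0], [0, 0, 0, 0, 0, 0], [0, 0, 0, 0, 0, 0], [0, 0, 0, 0, 0, 0], [0, 0, 0, 0, 0, 0], [0, 0, 0, 0, 0, 0], [0, 0, 0, 0, 0, 0]]},
  "finger_gap": 0.044,
  "grip_force": 25
}}

```text
clock: 3.7
tool_pos: [0.5866, 0.0188, 0.1021]
ee_rot: [-0.0, 0.996, 0.09, 0.001]
force: [-0.4, 1.1, 9.1]
grip_width: 0.0449
finger_force: 24.1
```

```bash
python3 -c "
from h import *
to([.586,.0185,.103],.18)
cv2.imwrite('pics/g.png',np.hstack([crop(snapshot('side'),265,190,100,90,6)]))"
```

```text
pos [0.5866 0.0188 0.1021] yaw 0.18 z [ 0.001  0.    -1.   ] F [-0.4  1.1  9.1] w 0.0449 t 3.7
tool delta [-0.0006  0.0001 -0.0009] rz -0.0
```

View pics/g.png

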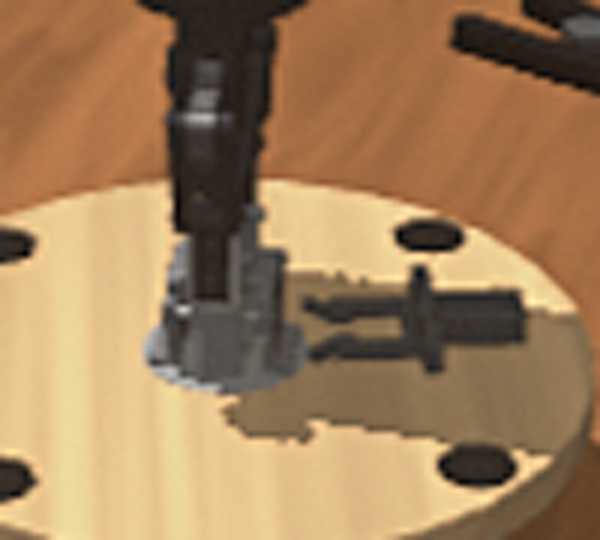

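The fingers straddle the tabs near (210,270). The ridges are squeezed to 45 mm at 24 N, which is at their stop. I'll lift slowly.

Converted, -0.02 m is -0.4, -0.015 m is -0.3.

Call:
{"op": "shift_gripper", "data": {
  "moves": {"steps":[[0, 0, -0.1, 0, 0, 0], [0, 0, -0.2, 0, 0, 0], [0, 0, -0.2, 0, 0, 0], [0, 0, -0.3, 0, 0, 0], [0, 0, -0.4, 0, 0, 0], [0, 0, -0.4, 0, 0, 0], [0, 0, -0.4, 0, 0, 0], [0, 0, -0.4, 0, 0, 0], [0, 0, 0, 0, 0, 0], [0, 0, 0, 0, 0, 0]]}
}}

```text
clock: 4.75
tool_pos: [0.5861, 0.0186, 0.2218]
ee_rot: [-0.0, 0.996, 0.09, 0.0]
force: [0.1, -0.2, -0.9]
grip_width: 0.0449
finger_force: 25.9
```

```bash
python3 -c "
from h import *
to([.5,-.2,.22])
cv2.imwrite('pics/l.png',np.hstack([crop(snapshot('side'),240,140,130,130,4)]))"
```

```text
pos [0.5861 0.0186 0.2218] yaw 0.18 z [ 0.001  0.    -1.   ] F [ 0.1 -0.2 -0.9] w 0.0449 t 4.75
tool delta [-0.1238  0.1996  0.0017] rz None
```

View pics/l.png

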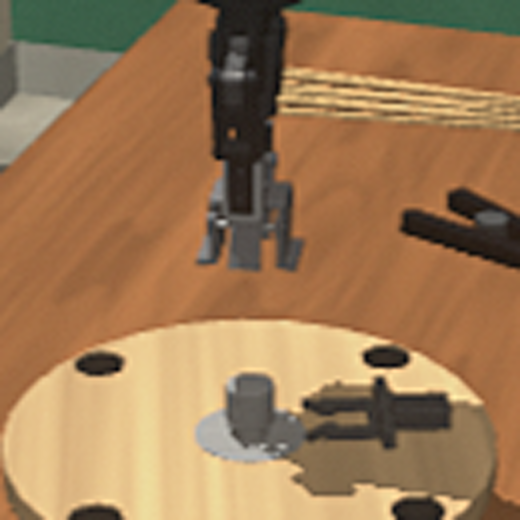

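The cap hangs upright from the fingers, and the bare post is at (250,405). I'll carry it to clear bench at (0.5, -0.2). The underside is 32 mm below the TCP.

Call:
{"op": "shift_gripper", "data": {
  "moves": {"steps":[[-0.2, 0.32, 0, 0, 0, 0], [-0.4, 0.66, 0, 0, 0, 0], [-0.4, 0.66, 0, 0, 0, 0], [-0.4, 0.66, 0, 0, 0, 0], [-0.4, 0.66, 0, 0, 0, 0], [-0.4, 0.66, 0, 0, 0, 0], [-0.28, 0.36, 0, 0, 0, 0], [0, 0, 0, 0, 0, 0]]}
}}

```text
clock: 5.6
tool_pos: [0.4975, -0.203, 0.221]
ee_rot: [0.0, 0.996, 0.087, -0.001]
force: [0.4, 0.3, -1.1]
grip_width: 0.0446
finger_force: 25.8
```

Call:
{"op": "shift_gripper", "data": {
  "moves": {"steps":[[0, 0, 0.4, 0, 0, 0], [0, 0, 0.6, 0, 0, 0], [0, 0, 0.6, 0, 0, 0], [0, 0, 0.6, 0, 0, 0], [0, 0, 0.6, 0, 0, 0], [0, 0, 0.4, 0, 0, 0], [0, 0, 0.2, 0, 0, 0], [0, 0, 0.2, 0, 0, 0], [0, 0, 0.1, 0, 0, 0], [0, 0, 0, 0, 0, 0]]}
}}

```text
clock: 6.6
tool_pos: [0.4997, -0.1993, 0.0363]
ee_rot: [-0.0, 0.996, 0.09, -0.0]
force: [0.4, 0.2, -0.5]
grip_width: 0.0447
finger_force: 25.8
```

```bash
python3 -c "
from h import *
to([.5,-.2,.032])"
```

```text
pos [ 0.4997 -0.1993  0.0363] yaw 0.18 z [-0.  0. -1.] F [ 0.4  0.2 -0.5] w 0.0447 t 6.6
tool delta [0.0001 0.0007 0.0043] rz None
```

Call:
{"op": "shift_gripper", "data": {
  "moves": {"steps":[[0, 0, 0.04, 0, 0, 0], [0, 0, 0.02, 0, 0, 0], [0, 0, 0.02, 0, 0, 0], [0, 0, 0, 0, 0, 0], [0, 0, 0, 0, 0, 0]]}
}}

```text
clock: 7.1
tool_pos: [0.4998, -0.1994, 0.0324]
ee_rot: [-0.0, 0.996, 0.09, 0.0]
force: [0.1, 0.6, -1.1]
grip_width: 0.0446
finger_force: 25.8
```

Converted, 0.001 m is 0.02, 0.0005 m is 0.01.

Call:
{"op": "shift_gripper", "data": {
  "moves": {"steps":[[0, 0, 0.02, 0, 0, 0], [0, 0, 0.01, 0, 0, 0], [0, 0, 0, 0, 0, 0]]}
}}

```text
clock: 7.4
tool_pos: [0.4999, -0.1994, 0.0319]
ee_rot: [0.0, 0.996, 0.09, 0.0]
force: [-4.8, 2.6, 26.1]
grip_width: 0.0448
finger_force: 27.2
```

Call:
{"op": "shift_gripper", "data": {
  "moves": {"steps":[[0, 0, 0.02, 0, 0, 0], [0, 0, 0, 0, 0, 0]]}
}}

```text
clock: 7.6
tool_pos: [0.5002, -0.1993, 0.0307]
ee_rot: [0.0, 0.996, 0.09, 0.001]
force: [-2.6, 3.6, 20.6]
grip_width: 0.0447
finger_force: 27.1
```

Contact. I'll release and rise.

Call:
{"op": "shift_gripper", "data": {
  "moves": {"steps":[[0, 0, -0.02, 0, 0, 0], [0, 0, 0, 0, 0, 0], [0, 0, 0, 0, 0, 0], [0, 0, 0, 0, 0, 0], [0, 0, 0, 0, 0, 0], [0, 0, 0, 0, 0, 0], [0, 0, 0, 0, 0, 0]]},
  "finger_gap": 0.085
}}

```text
clock: 8.3
tool_pos: [0.4997, -0.1994, 0.0308]
ee_rot: [-0.0, 0.996, 0.09, -0.0]
force: [-0.2, -0.0, 0.0]
grip_width: 0.0851
finger_force: 0.0
```

Call:
{"op": "shift_gripper", "data": {
  "moves": {"steps":[[0, 0, -0.2, 0, 0, 0], [0, 0, -0.4, 0, 0, 0], [0, 0, -0.6, 0, 0, 0], [0, 0, -0.8, 0, 0, 0], [0, 0, -0.8, 0, 0, 0], [0, 0, -0.8, 0, 0, 0], [0, 0, -0.4, 0, 0, 0], [0, 0, 0, 0, 0, 0], [0, 0, 0, 0, 0, 0]]}
}}

```text
clock: 9.2
tool_pos: [0.4996, -0.1993, 0.2311]
ee_rot: [-0.0, 0.996, 0.09, 0.0]
force: [-0.1, 0.3, -0.3]
grip_width: 0.0852
finger_force: 0.0
```

```bash
python3 - <<'E'
from h import *
import pickle
to([.4885,-.0272,.2],.335)
a=snapshot("top");b=snapshot("side");pickle.dump((a,b),open("1.pkl","wb"))
cv2.imwrite("pics/p.png",np.vstack([crop(b,240,130,200,150,3.5),]))
E
```

```text
pos [ 0.4996 -0.1993  0.2311] yaw 0.18 z [ 0.  0. -1.] F [-0.1  0.3 -0.3] w 0.0852 t 9.2
tool delta [ 0.0199 -0.1713  0.0311] rz -0.155
```

View pics/p.png

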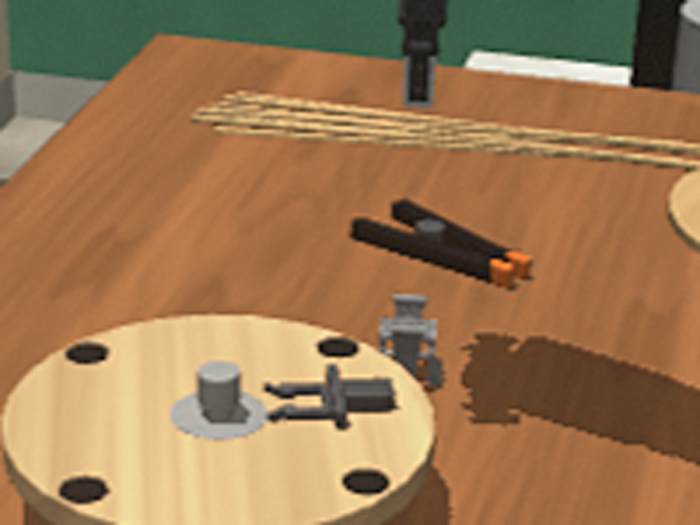

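The cap stands upright on the bench at crop (408,345), and the clip hasn't moved. Next I'll grip its stem at (0.488, -0.027) with the tool at yaw 0.335.

Converted, -0.0353 m is -0.706, -0.035 m is -0.7, -0.078 rad / 3.1416 = -0.0248.

Call:
{"op": "shift_gripper", "data": {
  "moves": {"steps":[[0.08, -0.62, 0, 0, 0, 0], [0.08, -0.7, 0, 0, 0, 0], [0.08, -0.7, 0, 0, 0, 0], [0.08, -0.7, 0, 0, 0, 0], [0.08, -0.706, 0, 0, 0, 0], [0, 0, 0.32, 0, 0, -0.0248], [0, 0, 0.32, 0, 0, -0.0245], [0, 0, 0, 0, 0, 0], [0, 0, 0, 0, 0, 0]]}
}}

```text
clock: 10.2
tool_pos: [0.4886, -0.0276, 0.1987]
ee_rot: [-0.0, 0.986, 0.165, -0.001]
force: [0.0, 0.5, 0.2]
grip_width: 0.0852
finger_force: 0.0
```

```bash
python3 -c "
from h import *
to([.4883,-.0272,.073],.335)"
```

```text
pos [ 0.4886 -0.0276  0.1987] yaw 0.332 z [-0.001  0.    -1.   ] F [0.  0.5 0.2] w 0.0852 t 10.2
tool delta [-0.     -0.0004  0.1257] rz -0.003
```

Converted, 0.03 m is 0.6, 0.025 m is 0.5.

Call:
{"op": "shift_gripper", "data": {
  "moves": {"steps":[[0, 0, 0.5, 0, 0, 0], [0, 0, 0.6, 0, 0, 0], [0, 0, 0.6, 0, 0, 0], [0, 0, 0.4, 0, 0, 0], [0, 0, 0.2, 0, 0, 0], [0, 0, 0.21, 0, 0, 0], [0, 0, 0, 0, 0, 0], [0, 0, 0, 0, 0, 0]]}
}}

```text
clock: 11.0
tool_pos: [0.4891, -0.0274, 0.0739]
ee_rot: [0.0, 0.986, 0.166, 0.0]
force: [0.5, 0.6, 0.2]
grip_width: 0.085
finger_force: 0.0
```

Call:
{"op": "shift_gripper", "data": {
  "moves": {"steps":[[0, 0, 0, 0, 0, 0], [0, 0, 0, 0, 0, 0], [0, 0, 0, 0, 0, 0], [0, 0, 0, 0, 0, 0], [0, 0, 0, 0, 0, 0], [0, 0, 0, 0, 0, 0], [0, 0, 0, 0, 0, 0], [0, 0, 0, 0, 0, 0], [0, 0, 0, 0, 0, 0], [0, 0, 0, 0, 0, 0]]},
  "finger_gap": 0.02,
  "grip_force": 60
}}

```text
clock: 12.0
tool_pos: [0.4888, -0.0273, 0.0737]
ee_rot: [-0.0, 0.986, 0.167, 0.0]
force: [-2.1, 0.8, 10.7]
grip_width: 0.0224
finger_force: 58.6
```

```bash
python3 - <<'E'
from h import *
to([.4883,-.0272,.073],.335)
cv2.imwrite("pics/s.png",np.hstack([crop(snapshot("side"),260,180,110,110,4),crop(snapshot("top"),270,200,80,110,4)]))
E
```

```text
pos [ 0.4888 -0.0273  0.0737] yaw 0.335 z [ 0.  0. -1.] F [-2.1  0.8 10.7] w 0.0224 t 12.0
tool delta [-0.0005 -0.0002  0.0007] rz -0.0
```

View pics/s.png

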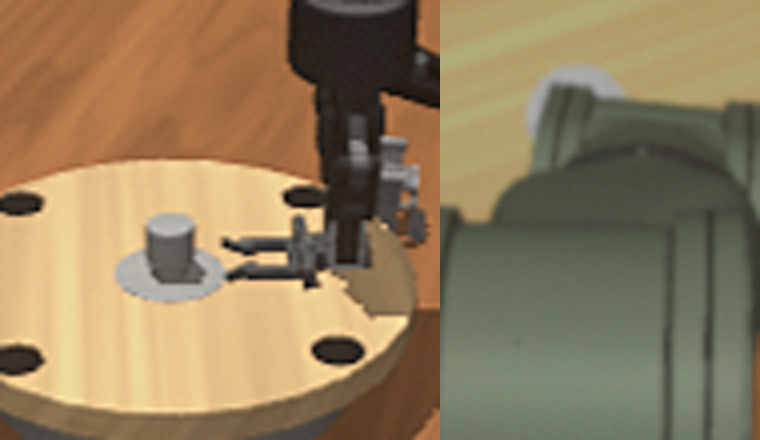

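The fingers hold the stem, with the clip flat and pointing at the post. The stem line is 11.4 mm off the post axis, and the clip must go about 63 mm forward. I'll shift sideways, then forward to just before the bumps.

Converted, 0.01 m is 0.2, 0.005 m is 0.1.

Call:
{"op": "shift_gripper", "data": {
  "moves": {"steps":[[0, -0.06, 0, 0, 0, 0], [0, -0.08, 0, 0, 0, 0], [0, -0.088, 0, 0, 0, 0], [0.1, 0, 0, 0, 0, 0], [0.2, 0, 0, 0, 0, 0], [0.2, 0, 0, 0, 0, 0], [0.1, 0, 0, 0, 0, 0], [0, 0, 0, 0, 0, 0], [0, 0, 0, 0, 0, 0]]}
}}

```text
clock: 13.0
tool_pos: [0.5135, -0.0067, 0.0738]
ee_rot: [0.0, 0.986, 0.167, 0.0]
force: [-2.0, -0.1, 10.8]
grip_width: 0.0222
finger_force: 58.6
```

```bash
python3 - <<'E'
from h import *
to([.5444,.0041,.0737],.335)
cv2.imwrite("pics/t.png",np.hstack([crop(snapshot("side"),260,200,90,70,8)]))
E
```

```text
pos [ 0.5135 -0.0067  0.0738] yaw 0.335 z [ 0.  0. -1.] F [-2.  -0.1 10.8] w 0.0222 t 13.0
tool delta [ 0.0328 -0.0001  0.0001] rz -0.0
```

View pics/t.png

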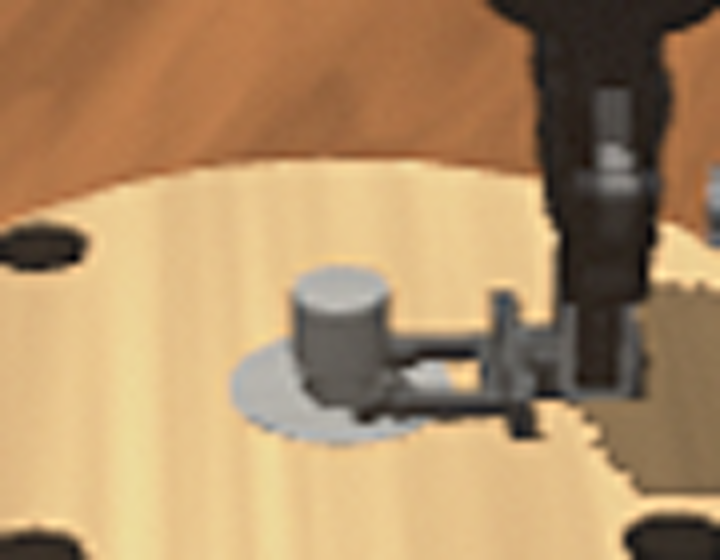

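The arms straddle the neck, with the near tip at (365,415) and the far arm behind the post. Lateral error is nil, so I'll push in.

Converted, 0.008 m is 0.16, 0.005 m is 0.1.

Call:
{"op": "shift_gripper", "data": {
  "moves": {"steps":[[0.16, 0, 0, 0, 0, 0], [0.1, 0, 0, 0, 0, 0], [0.08, 0, 0, 0, 0, 0], [0.08, 0, 0, 0, 0, 0], [0.08, 0, 0, 0, 0, 0], [0.08, 0, 0, 0, 0, 0], [0, 0, 0, 0, 0, 0]]},
  "grip_force": 80
}}

```text
clock: 13.75
tool_pos: [0.5405, 0.0026, 0.0738]
ee_rot: [0.0, 0.986, 0.166, -0.0]
force: [-5.1, -1.4, 14.7]
grip_width: 0.0218
finger_force: 77.6
```

```bash
python3 -c "
from h import *
to([.5444,.0041,.0737],.335)"
```

```text
pos [0.5405 0.0026 0.0738] yaw 0.334 z [-0.001 -0.    -1.   ] F [-5.1 -1.4 14.7] w 0.0218 t 13.75
tool delta [ 0.0042 -0.0002  0.0001] rz -0.001
```

Converted, 0.003 m is 0.06, 0.001 m is 0.02.

Call:
{"op": "shift_gripper", "data": {
  "moves": {"steps":[[0.06, 0, 0, 0, 0, 0], [0.02, 0, 0, 0, 0, 0], [0, 0, 0, 0, 0, 0]]}
}}

```text
clock: 14.05
tool_pos: [0.543, 0.0034, 0.0738]
ee_rot: [0.0, 0.986, 0.166, -0.002]
force: [-13.2, -3.6, 21.0]
grip_width: 0.0218
finger_force: 78.5
```

Call:
{"op": "shift_gripper", "data": {
  "moves": {"steps":[[0.02, 0, 0, 0, 0, 0], [0, 0, 0, 0, 0, 0]]}
}}

```text
clock: 14.25
tool_pos: [0.5431, 0.0034, 0.0738]
ee_rot: [0.0, 0.986, 0.166, -0.003]
force: [-18.7, -5.7, 25.3]
grip_width: 0.0215
finger_force: 79.0
```

Call:
{"op": "shift_gripper", "data": {
  "moves": {"steps":[[0.02, 0, 0, 0, 0, 0], [0, 0, 0, 0, 0, 0]]}
}}

```text
clock: 14.45
tool_pos: [0.5432, 0.0034, 0.0738]
ee_rot: [0.0, 0.986, 0.166, -0.004]
force: [-24.7, -7.9, 31.2]
grip_width: 0.0217
finger_force: 79.6
```

Call:
{"op": "shift_gripper", "data": {
  "moves": {"steps":[[0.02, 0, 0, 0, 0, 0], [0, 0, 0, 0, 0, 0]]}
}}

```text
clock: 14.65
tool_pos: [0.5433, 0.0034, 0.0738]
ee_rot: [0.0, 0.986, 0.166, -0.005]
force: [-29.9, -8.9, 36.0]
grip_width: 0.0217
finger_force: 80.1
```

It has hit a hard stop at 31 N. I'll relax the push, release, back off and look.

Converted, -0.002 m is -0.04, -0.001 m is -0.02.

Call:
{"op": "shift_gripper", "data": {
  "moves": {"steps":[[-0.04, 0, 0, 0, 0, 0], [-0.02, 0, 0, 0, 0, 0], [0, 0, 0, 0, 0, 0]]}
}}

```text
clock: 14.95
tool_pos: [0.5432, 0.0034, 0.0738]
ee_rot: [0.0, 0.986, 0.166, -0.001]
force: [-11.8, -4.1, 18.9]
grip_width: 0.022
finger_force: 78.1
```

Call:
{"op": "shift_gripper", "data": {
  "moves": {"steps":[[0, 0, 0, 0, 0, 0], [0, 0, 0, 0, 0, 0], [0, 0, 0, 0, 0, 0], [0, 0, 0, 0, 0, 0], [0, 0, 0, 0, 0, 0], [0, 0, 0, 0, 0, 0], [0, 0, 0, 0, 0, 0]]},
  "finger_gap": 0.085
}}

```text
clock: 15.65
tool_pos: [0.5445, 0.0042, 0.0733]
ee_rot: [-0.0, 0.986, 0.167, 0.0]
force: [-0.5, -0.6, 0.1]
grip_width: 0.0847
finger_force: 0.0
```

Call:
{"op": "shift_gripper", "data": {
  "moves": {"steps":[[0, 0, -0.2, 0, 0, 0], [0, 0, -0.4, 0, 0, 0], [0, 0, -0.8, 0, 0, 0], [0, 0, -0.8, 0, 0, 0], [-0.6, 0.6, -0.6, 0, 0, 0], [-0.6, 0.6, -0.4, 0, 0, 0], [-0.6, 0.6, 0, 0, 0, 0], [-0.6, 0.6, 0, 0, 0, 0], [-0.6, 0.6, 0, 0, 0, 0], [-0.6, 0.6, 0, 0, 0, 0]]}
}}

```text
clock: 16.65
tool_pos: [0.4333, -0.2249, 0.233]
ee_rot: [0.0, 0.986, 0.167, 0.0]
force: [1.5, -1.3, 0.1]
grip_width: 0.0851
finger_force: 0.0
```

Call:
{"op": "shift_gripper", "data": {
  "moves": {"steps":[[0, 0.6, 0, 0, 0, 0], [0, 0.6, 0, 0, 0, 0], [0, 0.6, 0, 0, 0, 0], [0, 0, 0, 0, 0, 0], [0, 0, 0, 0, 0, 0]]}
}}

```text
clock: 17.15
tool_pos: [0.4637, -0.3086, 0.2325]
ee_rot: [-0.0, 0.986, 0.166, -0.0]
force: [-1.0, 0.7, 0.0]
grip_width: 0.0848
finger_force: 0.0
```

```bash
python3 - <<'E'
from h import *
import pickle
a=snapshot("top");b=snapshot("side");pickle.dump((a,b),open("2.pkl","wb"))
cv2.imwrite("pics/u.png",np.hstack([crop(a,280,205,60,80,6.5),crop(b,285,215,60,80,6.5)]))
E
```

```text
(no output)
```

View pics/u.png

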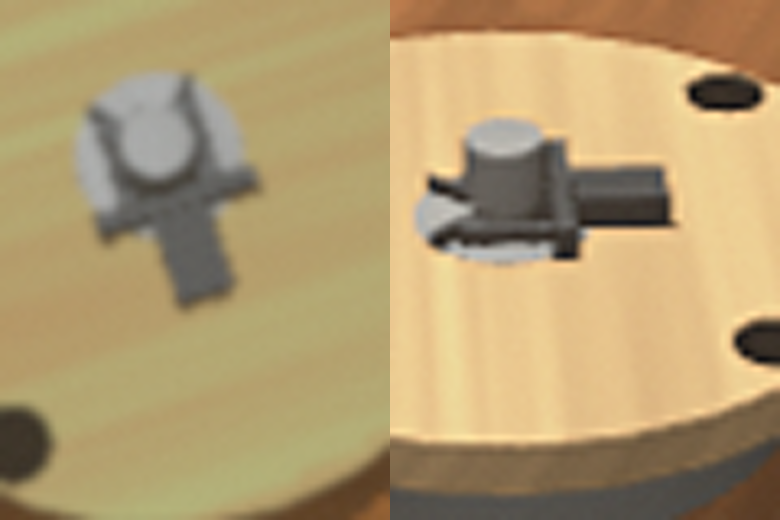

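The clip's arms now pass the post, with tips at (93,112) and (188,80) in the top crop and the stem's end at (207,298). I'll check the numbers.

```bash
python3 - <<'E'
from h import *
import pickle
a,b=pickle.load(open("2.pkl","rb"))
T=lambda x,y,z: ray(a,280+(x+.5)/6.5-.5,205+(y+.5)/6.5-.5,z)[:2]
m=(T(91,110,.077)+T(188,78,.077))/2; s=T(207,300,.084); d=(m-s)/np.linalg.norm(m-s)
print("len",np.linalg.norm(m-s),"yaw",np.arctan2(d[1],d[0]),"origin",m-.027*d,s+.062*d,"head",T(157,143,.105))
E
```

```text
len 0.08862717294563062 yaw 0.3405330689504762 origin [0.58380495 0.01775246] [0.58415637 0.01787698] head [0.58467994 0.0181819 ]
```

The clip's origin is about 1 mm from the post axis, measured in the same picture, so it is seated. The arm is clear, so I'm handing in.

```bash
python3 -c "
from bench import ctrl, snapshot
print(ctrl.hand_in())"
```

```text
the job is handed in; nothing more can be done
None
```

The cap is off and standing on the bench, the retaining clip is snapped home in the post's groove (about 1 mm off the post's axis by the camera), the clamp, tape and block were not touched, and the job was handed in at about 17 s; no verdict was returned.

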